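# Run the chopping board out over the sink and clear the lemon

### The job

Without lifting or carrying anything, push the thin wooden chopping board along the counter until its slotted end sticks out about 6 cm over the sink, square to the sink's edge, and leave it lying there. Then push the lemon half along the board and off that overhanging end into the sink, keeping the board in place, and leave everything else on the counter undisturbed.

Things in the scene. Friction and masses are not known exactly. Their poses are not given: they have to be found in the camera images.
- board: thin wooden chopping board, 170 mm wide (its x), 260 mm long (its y), 10 mm thick, 0.25 to 0.45 kg, lying loose and flat on the marble, its slotted end towards the sink. Origin: centre of its underside, at counter height. Its -y end has a hand slot right through, 90 mm by 26 mm, 17 to 43 mm from that end. It is turned up to 0.3 rad at the start; square to the sink edge means its y axis is parallel to world y
- board_end (a point): middle of the slotted (-y) end of the board, on its top face (10 mm above the counter while it lies flat)
- board_back (a point): middle of the other (+y) end of the board, on its top face: the end to push against
- lemon: half a lemon, yellow dome lying cut face down on top of the board; 60 mm across at its foot, 54 mm at 18 mm up, 40 mm tall, about 45 g. Origin: centre of its cut face (10 mm above the counter when on the board). It slides along with the board, and slides on it when pushed low down
- sink_edge (a point): middle of the left-hand edge of the sink in the marble island (counter top at height 0; island, sink, tap and the wire dish rack on the right are fixed, but stand in a different place each time) (the one nearest the board), at counter-top height. The edge is straight and runs along world x for 210 mm either side of this point; the sink opening is everything from it to 380 mm towards -y
- basin_floor (a point): centre of the sink's floor, 170 mm below the counter top. The steel basin is 420 mm (x) by 380 mm (y) and open above; a brass tap, 340 mm tall, stands on the far ledge (295 mm towards +x and 80 mm towards -y from here); its arched spout points to -x and ends 155 mm towards +x from here, its mouth 205 mm above the counter
- mug: blue mug, 82 mm across, 95 mm tall, far side of the counter; origin at its foot. Leave alone
- squeezer: white ceramic lemon squeezer, 110 mm across, 50 mm tall, far side of the counter; origin at its foot. Leave alone
- jar: glass pasta jar with dark lid, 94 mm across, 146 mm tall, left of the board; origin at its foot. Leave alone
- canister_tall: cream canister with wooden lid, 114 mm across, 181 mm tall, left of the board; origin at its foot. Leave alone
- canister_low: cream canister with wooden lid, 114 mm across, 121 mm tall, left of the board; origin at its foot. Leave alone
- salt: small white salt pot, 70 mm across, 45 mm tall, between robot and board, to the left; origin at its foot. Leave alone
- brush: round-headed wooden dish brush, 225 mm long, 30 mm tall, lying along y on the ledge between robot and sink, head towards +y; origin under the middle of its length. Leave alone
There are look-alikes about, which are no part of the job. Of the things that look like the lemon, the largest one is meant.

How it is judged:
By the outcome, as a careful person would: the job done as asked, in the order asked, and still so for the second after the job is handed in, with the robot touching nothing.
It also fails if it takes over 58 s, if anything falls off the work surface, if the arm or the gripper's body presses on something with over 40 N, if the wrist force passes 120 N, or if a joint passes its speed limit or range.

### The arm

A 6-joint arm with a two-finger parallel gripper is mounted at the origin on the work surface. World frame = base frame: x ahead of the robot, y to its left, z up, the work surface at z = 0. Lengths are in mm, angles in rad, forces in N, time in s.
With the tool pointing down it reaches from about 350 to 975 mm from the base axis. Payload 7.1 kg.
Tool frame: the origin (TCP) lies at the very end of the fingers, on their centre line; the grasp point (between the pads) lies ctrl.hold_point_z behind it (ctrl.hold_point_z is the distance from the TCP to the grasp point, in mm); z points along the fingers, y is the line along which they close (so a half turn about z gives the same grasp; the last joint's range is limited). The gripper opens to 88 mm and grips with 3 to 60 N. Pads are 20 mm wide; open, the fingers measure 115 mm over their backs; the gripper's body (75 mm by 178 mm) begins 61 mm behind the grasp point.
Start: joints at [-1.231, 0.423, 1.63, -0, 1.089, -0.019], TCP at [219.486, -585.176, 222.675] pointing down, gripper open.
Joint ranges: [-3, 3], [-0.9, 2.11], [0.09, 2.58], [-1.31, 4.45], [0.11, 2.69], [-2.54, 2.54]. Speed limits (rad/s): [2.39, 2.39, 3.01, 3.14, 3.14, 3.14].

### API

Orientations are given as a rotation vector (axis times angle).
In Python, from workcell import ctrl gives the robot as it stands. The module is installed in compiled form; this text tells all that it offers.
- The arm moves only by the shell command python3 -m creep 'ROWS'. ROWS is JSON, a list of rows, each an object with "translation": the shift along the tool's x, y, z in mm, a list of three; "angular": the turn, a rotation vector about the tool's x, y, z in rad, a list of three; "jaw": the opening, from 0 (shut) to 1 (fully open). A call has exactly 8 rows; each row is the pose to reach, as a shift and turn from the pose commanded when the call began, along the tool's axes at that moment; what a row does not reach only later rows make up. A row lasts 1/8 s, in which the tool goes at most 62.5 mm and 10.7 degrees, less where a joint would pass 70% of its speed; a pose out of reach is approached as far as the arm can. A call with a gripper value outside its range is refused whole. The fingers move at their own pace and stop on an object; the grip force is fixed at half the most. Time passes only in rows, so rows that repeat a pose let the fingers close, or fill a call up. It gives the time, the measured TCP pose, the force, the opening and the grip force at its end, in the units of the state.
- ctrl.get_obs(): the state, without advancing time (a new reading comes with each control period).
- ctrl.get_image(name): name is "scene" or "top"; returns the picture (384x512x3 uint8, red, green, blue); there is no depth.
- ctrl.camera_info(name): a dict with "camera_matrix" (3x3 intrinsics, pixels), "world_from_camera" (4x4, takes a point from camera to world coordinates). Camera axes: x right, y up, looking along -z (the intrinsics and any distortion apply to the point x, -y, -z); pixel columns grow to the right and rows downward; lengths in mm; the calibration is good to about 2 mm. A picture is of the moment at which its call begins. camera_info takes no time and is no camera call.
- ctrl.close_job(): hands the job in; it is judged then, once.
Trained networks look in the newest picture that a camera, given by its name, has taken for a name from the list of things; names that differ only in an ending like _2 or _b are one class to them, and where a whole thing is asked for, a point or a joint stands for the part that bears it (a point fixed in the world has none). Each returns a list of dicts, best first, with "score" (0 to 1); they miss things now and then, are a little off and sometimes report something else, mostly with a low value. They report only what shows in the picture. A call takes as long as a camera call. They do not tell look-alikes from the thing itself.
- ctrl.look_for(camera, label): "rect" ([left, top, right, bottom] in pixels, round what is visible of it).
The state is a dict: "t": time; "qpos": joint angles; "qvel": joint speeds; "joint_torque": joint torques, N m; "ee_pos": TCP position; "orientation": TCP orientation; "ft_force": force on the tool from outside, world axes, zero at the start; "moment": the same for the moment, N m; "width": finger opening in mm; "grasp_force": force on a finger pad.
Only numpy, scipy, OpenCV 4.12 (cv2) and the standard library are available. Lean on these libraries where they do the work, as an engineer would, in place of code of your own. Each camera call takes 0.05 s, during which the arm holds its last target. There are 200 camera calls.

## Working session

There is one attempt and no reset: what is moved stays moved. The work goes in short steps, Python scripts to look and compute and a shell command to move; the robot and the scene stay as the last step left them, time stands still between calls to the robot, and variables do not carry over. Pictures are saved under pics/ and viewed, at most 10 in all, crops included, and the job is handed in when it is done.

```bash
mkdir -p pics
cat > h.py <<'E'
import numpy as np, cv2
from workcell import ctrl
from scipy.spatial.transform import Rotation as R
def cam(n):
    i=ctrl.camera_info(n); return np.array(i["camera_matrix"],float),np.array(i["world_from_camera"],float),i
def proj(n,P):
    K,T,_=cam(n); P=np.atleast_2d(P).astype(float); c=(P-T[:3,3])@T[:3,:3]; q=np.c_[c[:,0],-c[:,1],-c[:,2]]@K.T
    return q[:,:2]/q[:,2:]
def ray(n,uv):
    K,T,_=cam(n); uv=np.atleast_2d(uv).astype(float); d=np.c_[uv,np.ones(len(uv))]@np.linalg.inv(K).T
    return T[:3,3],(d*[1,-1,-1])@T[:3,:3].T
def atz(n,uv,z):
    o,d=ray(n,uv); return o+d*((z-o[2])/d[:,2])[:,None]
def tri(uv1,uv2,n1="top",n2="scene"):
    o1,d1=ray(n1,uv1);o2,d2=ray(n2,uv2);d1=d1[0];d2=d2[0]
    s=np.linalg.lstsq(np.c_[d1,-d2],o2-o1,rcond=None)[0]; a=o1+s[0]*d1;b=o2+s[1]*d2
    return (a+b)/2,np.linalg.norm(a-b)
def save(n,f):
    im=np.array(ctrl.get_image(n)); cv2.imwrite("pics/"+f,cv2.cvtColor(im,cv2.COLOR_RGB2BGR)); return im
E
python3 - <<'E'
from h import *
np.set_printoptions(precision=1,suppress=True)
for n in("top","scene"):
    save(n,n+"0.png"); i=cam(n)[2]; print(n,i)
    for l in("board","lemon","mug","squeezer","jar","canister_tall","salt","brush"):
        print(l,[(np.round(d["rect"]).tolist(),round(d["score"],2)) for d in ctrl.look_for(n,l)][:4])
print(ctrl.get_obs(),ctrl.hold_point_z)
E
python3 -c "
import cv2
for n in('top','scene'):
    cv2.imwrite('pics/%s0b.png'%n,cv2.resize(cv2.imread('pics/%s0.png'%n),(800,600),interpolation=cv2.INTER_CUBIC))"
```

```text
top {'camera_matrix': array([[368.8,   0. , 253.2],
       [  0. , 368.8, 191. ],
       [  0. ,   0. ,   1. ]]), 'world_from_camera': array([[  0.1,   1. ,  -0.2, 309.6],
       [ -1. ,   0.1,  -0. , 103.4],
       [  0. ,   0.2,   1. , 922.4],
       [  0. ,   0. ,   0. ,   1. ]])}
board [([178.0, 145.0, 281.0, 216.0], 0.66)]
lemon [([206.0, 185.0, 226.0, 205.0], 0.93), ([211.0, 232.0, 231.0, 249.0], 0.49), ([203.0, 258.0, 222.0, 275.0], 0.48)]
mug [([191.0, 64.0, 238.0, 109.0], 0.6), ([70.0, 93.0, 129.0, 147.0], 0.28)]
squeezer [([42.0, 208.0, 112.0, 261.0], 0.69), ([270.0, 68.0, 315.0, 108.0], 0.65), ([69.0, 91.0, 128.0, 148.0], 0.41)]
jar [([69.0, 92.0, 126.0, 145.0], 0.89)]
canister_tall [([47.0, 134.0, 124.0, 196.0], 0.88), ([178.0, 147.0, 282.0, 218.0], 0.64)]
salt [([132.0, 257.0, 164.0, 287.0], 0.85)]
brush [([376.0, 280.0, 467.0, 302.0], 0.55)]
scene {'camera_matrix': array([[391. ,   0. , 251.1],
       [  0. , 391. , 190.6],
       [  0. ,   0. ,   1. ]]), 'world_from_camera': array([[  -0.6,   -0.5,    0.6, 1305.3],
       [   0.8,   -0.4,    0.4,  680.8],
       [   0.
[... 247 characters left out ...]
.0, 202.0, 262.0, 244.0], 0.76)]
squeezer [([161.0, 191.0, 198.0, 221.0], 0.98)]
jar [([327.0, 209.0, 374.0, 270.0], 0.7), ([0.0, 29.0, 511.0, 384.0], 0.57)]
canister_tall [([354.0, 175.0, 402.0, 244.0], 0.68)]
salt [([347.0, 152.0, 370.0, 175.0], 0.9), ([220.0, 154.0, 318.0, 215.0], 0.41)]
brush []
{'t': 0.9, 'qpos': array([-1.2,  0.4,  1.6, -0. ,  1.1, -0. ]), 'qvel': array([-0.,  0., -0.,  0., -0.,  0.]), 'joint_torque': array([ -0. , -54.5, -27.4,   0.1,   0. ,   0. ]), 'ee_pos': array([ 219.5, -585.2,  222.7]), 'orientation': array([ 3.1,  0.6, -0. ]), 'ft_force': array([-0.1, -0.3, -0.1]), 'moment': array([-0.,  0., -0.]), 'grasp_force': 0.0, 'width': 87.64965395396} 18.700000000000003
```

View pics/top0b.png

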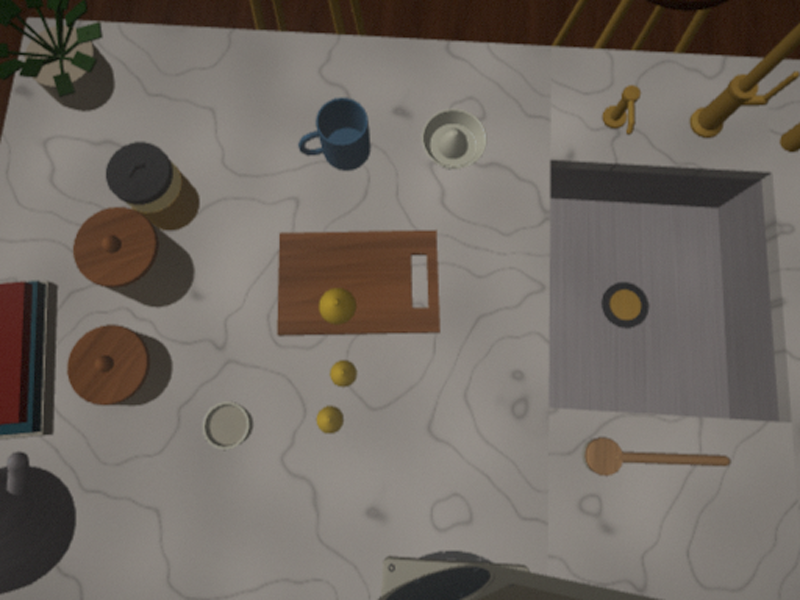

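View pics/scene0b.png

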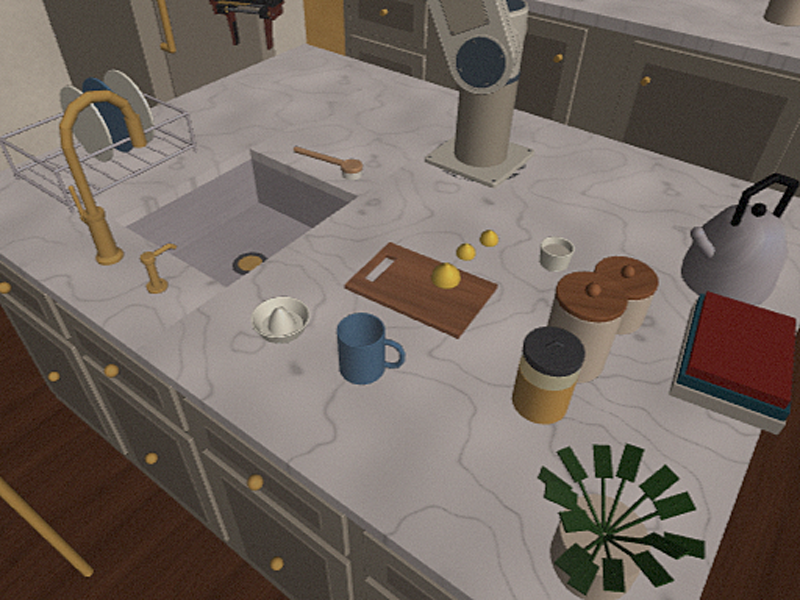

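The top view (shown at 800x600) has the board at (279..440, 232..333) with its slot to the right. The large lemon is on it at (337,305), and two smaller look-alikes are off the board at (343,373) and (329,420). The sink edge is near column 550, and the brush is at (585..730, 457). The scene view agrees. Next I'll measure the board corners, lemon and edge.

```bash
cat >> h.py <<'E'
np.set_printoptions(precision=2,suppress=True)
def boardfit(n,x0=None,roi=None,im=None,zoff=0):
    """fit board pose (x,y,yaw) so that projected top outline matches colour mask, via outer contour rect"""
    im=np.array(ctrl.get_image(n)) if im is None else im
    hsv=cv2.cvtColor(im,cv2.COLOR_RGB2HSV)
    m=((hsv[...,0]<16)&(hsv[...,1]>80)&(hsv[...,2]>40)).astype(np.uint8)
    l=((hsv[...,0]>=17)&(hsv[...,0]<34)&(hsv[...,1]>150)&(hsv[...,2]>60)).astype(np.uint8)
    if roi is not None:
        k=np.zeros_like(m);k[roi[1]:roi[3],roi[0]:roi[2]]=1;m&=k;l&=k
    m=cv2.morphologyEx(m,cv2.MORPH_OPEN,np.ones((3,3)))
    return m,l
def comps(l,amin=30):
    c,lab,st,ce=cv2.connectedComponentsWithStats(l); return [(st[i].tolist(),ce[i].round(1).tolist()) for i in range(1,c) if st[i,4]>amin]
E
python3 - <<'E'
from h import *
for n,roi in(("top",(165,130,295,290)),("scene",(200,140,330,225))):
    im=cv2.cvtColor(cv2.imread(f"pics/{n}0.png"),cv2.COLOR_BGR2RGB)
    m,l=boardfit(n,roi=roi,im=im)
    print(n,"lem",comps(l))
    c=max(cv2.findContours(m,cv2.RETR_EXTERNAL,cv2.CHAIN_APPROX_NONE)[0],key=cv2.contourArea)
    q=cv2.approxPolyDP(cv2.convexHull(c),6,True)[:,0].astype(float)
    print(q.tolist())
    w=atz(n,q,10);print(w[:,:2]);print("sides",np.linalg.norm(w-np.roll(w,-1,0),axis=1),"ctr",w.mean(0))
im=cv2.cvtColor(cv2.imread("pics/top0.png"),cv2.COLOR_BGR2GRAY).astype(int)
for r in(110,140,160,190,220,250,262): 
    g=cv2.GaussianBlur(im.astype(np.float32),(1,5),0)[r,335:370]; j=336+np.argmax(abs(np.diff(g)));print(r,j,atz("top",[[j,r]],0)[0])
E
```

```text
top lem [([204, 184, 24, 23, 434], [215.1, 195.2]), ([212, 231, 12, 16, 122], [216.9, 238.5]), ([203, 261, 10, 15, 106], [207.5, 267.8])]
[[278.0, 148.0], [280.0, 212.0], [178.0, 213.0], [180.0, 149.0]]
[[614.81  56.17]
 [448.08  43.55]
 [430.43 297.46]
 [596.98 309.06]]
sides [167.21 254.53 166.95 253.52] ctr [522.58 176.56  10.  ]
scene lem [([307, 148, 11, 10, 88], [312.4, 152.4]), ([293, 156, 11, 10, 90], [297.9, 160.9]), ([276, 169, 19, 16, 227], [285.4, 176.6])]
[[221.0, 181.0], [252.0, 156.0], [317.0, 184.0], [290.0, 215.0]]
[[614.09  53.27]
 [450.93  53.33]
 [441.45 301.16]
 [606.92 306.87]]
sides [163.17 248.01 165.57 253.7 ] ctr [528.35 178.66  10.  ]
110 352 [ 736.26 -137.16    0.  ]
140 347 [ 650.97 -124.47    0.  ]
160 352 [ 597.03 -137.88    0.  ]
190 352 [ 517.23 -138.3     0.  ]
220 352 [ 440.08 -138.7     0.  ]
250 351 [ 365.28 -136.62    0.  ]
262 338 [ 334.21 -104.89    0.  ]
```

```bash
cat >> h.py <<'E'
def rel(target,yaw_tooly,pose=None):
    """shift/turn in tool axes to reach TCP target (world) with tool down, tool y at world angle yaw_tooly"""
    o=ctrl.get_obs(); p=np.array(o["ee_pos"]); r=R.from_rotvec(o["orientation"])
    y=np.array([np.cos(yaw_tooly),np.sin(yaw_tooly),0]); z=np.array([0,0,-1.]); Rt=R.from_matrix(np.c_[np.cross(y,z),y,z])
    return r.inv().apply(np.array(target)-p),(r.inv()*Rt).as_rotvec()
E
python3 - <<'E'
from h import *
o=ctrl.get_obs();print(R.from_rotvec(o["orientation"]).as_matrix())
print(rel([515,345,150],0))
for n,roi in(("top",(165,130,295,290)),("scene",(200,140,330,225))):
    im=cv2.cvtColor(cv2.imread(f"pics/{n}0.png"),cv2.COLOR_BGR2RGB)
    m,l=boardfit(n,roi=roi,im=im)
    c=max(cv2.findContours(m,cv2.RETR_EXTERNAL,cv2.CHAIN_APPROX_NONE)[0],key=cv2.contourArea)[:,0]
    w=atz(n,c,10)[:,:2].astype(np.float32); print(n,cv2.minAreaRect(w))
T=[[215.1,195.2],[216.9,238.5],[207.5,267.8]];S=[[285.4,176.6],[297.9,160.9],[312.4,152.4]]
for a,b in zip(T,S): print("lemon",tri(a,b))
for nm,a,b in(("salt",(148,272),(358,163)),("jar",(97,118),(350,238)),("can",(85,165),(378,207)),("sq",(292,88),(180,206)),("mug",(219,85),(236,223))): print(nm,tri(a,b))
# sink corners (top px of the 512 image)
print(atz("top",[[352,103],[351.5,261]],0))
g=cv2.cvtColor(cv2.imread("pics/scene0.png"),cv2.COLOR_BGR2GRAY)
for x in(400,450,500,550,600,650): print(x,proj("scene",[[x,-138,0]]))
E
```

```text
[[ 0.94  0.35 -0.  ]
 [ 0.35 -0.94 -0.  ]
 [-0.    0.   -1.  ]]
(array([ 603.31, -767.21,   72.66]), array([ 0.  ,  0.  , -1.21]))
top ((522.3909301757812, 176.94857788085938), (169.463134765625, 258.197021484375), 4.425933361053467)
scene ((528.7076416015625, 177.66981506347656), (177.1734619140625, 263.4066162109375), 4.538208484649658)
lemon (array([479.75, 207.56,  17.67]), np.float64(0.6234448554164198))
lemon (array([374.74, 193.1 ,   8.4 ]), np.float64(6.126458551166964))
lemon (array([303.54, 209.06,   9.14]), np.float64(8.636966746770495))
salt (array([280.98, 357.2 ,  19.59]), np.float64(9.758677921761427))
jar (array([641.94, 501.59,  79.55]), np.float64(2.147579339325178))
can (array([516.66, 511.27,  94.52]), np.float64(9.596439716068046))
sq (array([778.69,  30.68,  16.83]), np.float64(8.873398316488723))
mug (array([757.58, 221.76,  51.19]), np.float64(11.306625405337028))
[[ 756.4  -137.06    0.  ]
 [ 338.59 -138.      0.  ]]
400 [[218.91 132.27]]
450 [[209.98 138.42]]
500 [[200.67 144.84]]
550 [[190.95 151.54]]
600 [[180.8  158.53]]
650 [[170.18 165.85]]
```

```bash
python3 -m creep '[{"translation":[610,-765,60],"angular":[0,0,-1.21],"jaw":1},{"translation":[610,-765,60],"angular":[0,0,-1.21],"jaw":1},{"translation":[610,-765,60],"angular":[0,0,-1.21],"jaw":1},{"translation":[610,-765,60],"angular":[0,0,-1.21],"jaw":1},{"translation":[610,-765,60],"angular":[0,0,-1.21],"jaw":1},{"translation":[610,-765,60],"angular":[0,0,-1.21],"jaw":1},{"translation":[610,-765,60],"angular":[0,0,-1.21],"jaw":1},{"translation":[610,-765,60],"angular":[0,0,-1.21],"jaw":1}]'; python3 -c "
from h import *
print(rel([522,345,140],0))"
```

```text
t: 1.9
ee_pos: [374.4, -108.8, 192.4]
orientation: [2.222, 2.219, 0.001]
ft_force: [0.4, -0.1, 0.6]
width: 87.9
grasp_force: 0.0
(array([454.07, 146.84,  52.42]), array([ 0.,  0., -0.]))
```

```bash
python3 -m creep '[{"translation":[454,147,52],"angular":[0,0,0],"jaw":1},{"translation":[454,147,52],"angular":[0,0,0],"jaw":1},{"translation":[454,147,52],"angular":[0,0,0],"jaw":1},{"translation":[454,147,52],"angular":[0,0,0],"jaw":1},{"translation":[454,147,52],"angular":[0,0,0],"jaw":1},{"translation":[454,147,52],"angular":[0,0,0],"jaw":1},{"translation":[454,147,52],"angular":[0,0,0],"jaw":1},{"translation":[454,147,52],"angular":[0,0,0],"jaw":1}]'; python3 -c "
from h import *
print(rel([522,345,4],0))"
```

```text
t: 2.9
ee_pos: [522.2, 346.0, 139.8]
orientation: [2.222, 2.221, 0.001]
ft_force: [1.2, -0.1, 1.0]
width: 87.7
grasp_force: 0.0
(array([ -1.04,  -0.32, 135.78]), array([ 0., -0., -0.]))
```

```bash
python3 -m creep '[{"translation":[0,0,40],"angular":[0,0,0],"jaw":1},{"translation":[0,0,80],"angular":[0,0,0],"jaw":1},{"translation":[0,0,110],"angular":[0,0,0],"jaw":1},{"translation":[0,0,125],"angular":[0,0,0],"jaw":1},{"translation":[0,0,131],"angular":[0,0,0],"jaw":1},{"translation":[0,0,135],"angular":[0,0,0],"jaw":1},{"translation":[0,0,135.5],"angular":[0,0,0],"jaw":1},{"translation":[0,0,135.5],"angular":[0,0,0],"jaw":1}]'
python3 - <<'E'
from h import *
print(rel([522,345,4],0))
a=save("scene","s1.png");cv2.imwrite("pics/s1c.png",cv2.resize(cv2.cvtColor(a,cv2.COLOR_RGB2BGR)[100:290,180:420],(760,600)))
E
```

```text
t: 3.9
ee_pos: [522.2, 343.4, 5.4]
orientation: [2.223, 2.219, 0.002]
ft_force: [-0.3, -0.3, -0.6]
width: 87.8
grasp_force: 0.0
(array([ 1.55, -0.17,  1.38]), array([ 0., -0., -0.]))
```

View pics/s1c.png

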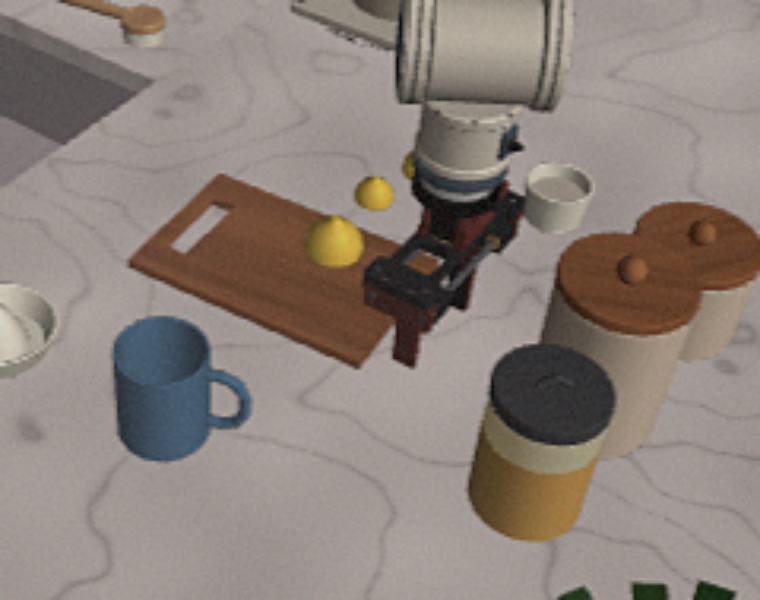

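The open fingers stand behind the +y end, clear of the canister and salt, with the lemon on the board. I'll push slowly.

```bash
python3 -m creep '[{"translation":[-8,0,1],"angular":[0,0,0],"jaw":1},{"translation":[-15,0,1],"angular":[0,0,0],"jaw":1},{"translation":[-20,0,1],"angular":[0,0,0],"jaw":1},{"translation":[-25,0,1],"angular":[0,0,0],"jaw":1},{"translation":[-31,0,1],"angular":[0,0,0],"jaw":1},{"translation":[-38,0,1],"angular":[0,0,0],"jaw":1},{"translation":[-46,0,1],"angular":[0,0,0],"jaw":1},{"translation":[-54,0,1],"angular":[0,0,0],"jaw":1}]' && python3 -m creep '[{"translation":[-8,0,0],"angular":[0,0,0],"jaw":1},{"translation":[-16,0,0],"angular":[0,0,0],"jaw":1},{"translation":[-24,0,0],"angular":[0,0,0],"jaw":1},{"translation":[-32,0,0],"angular":[0,0,0],"jaw":1},{"translation":[-40,0,0],"angular":[0,0,0],"jaw":1},{"translation":[-48,0,0],"angular":[0,0,0],"jaw":1},{"translation":[-54,0,0],"angular":[0,0,0],"jaw":1},{"translation":[-58,0,0],"angular":[0,0,0],"jaw":1}]'
python3 - <<'E'
from h import *
a=save("top","t2.png");cv2.imwrite("pics/t2c.png",cv2.resize(cv2.cvtColor(a,cv2.COLOR_RGB2BGR)[50:350,100:500],(800,600)))
E
```

```text
t: 4.95
ee_pos: [521.6, 288.6, 3.6]
orientation: [2.224, 2.219, 0.0]
ft_force: [-0.0, 2.3, -0.6]
width: 87.8
grasp_force: 0.8
t: 5.95
ee_pos: [521.5, 230.7, 3.6]
orientation: [-2.224, -2.219, -0.0]
ft_force: [0.0, 2.5, -0.4]
width: 87.7
grasp_force: 1.1
```

View pics/t2c.png

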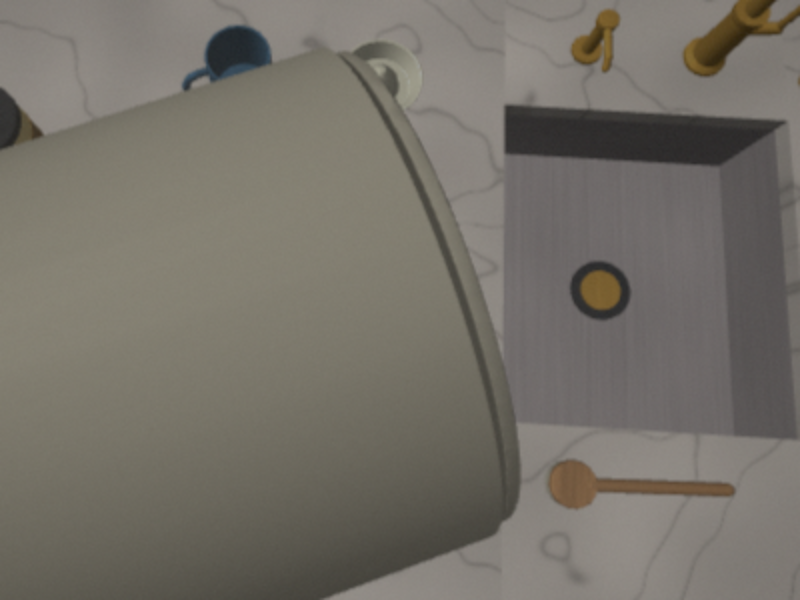

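The arm blocks the top view. The push force is 2.5 N, which is what board friction should give. I'll continue and check with the scene view.

```bash
python3 -m creep '[{"translation":[-6,0,0],"angular":[0,0,0],"jaw":1},{"translation":[-14,0,0],"angular":[0,0,0],"jaw":1},{"translation":[-23,0,0],"angular":[0,0,0],"jaw":1},{"translation":[-32,0,0],"angular":[0,0,0],"jaw":1},{"translation":[-41,0,0],"angular":[0,0,0],"jaw":1},{"translation":[-50,0,0],"angular":[0,0,0],"jaw":1},{"translation":[-58,0,0],"angular":[0,0,0],"jaw":1},{"translation":[-66,0,0],"angular":[0,0,0],"jaw":1}]' && python3 -m creep '[{"translation":[-8,0,0],"angular":[0,0,0],"jaw":1},{"translation":[-16,0,0],"angular":[0,0,0],"jaw":1},{"translation":[-24,0,0],"angular":[0,0,0],"jaw":1},{"translation":[-32,0,0],"angular":[0,0,0],"jaw":1},{"translation":[-40,0,0],"angular":[0,0,0],"jaw":1},{"translation":[-47,0,0],"angular":[0,0,0],"jaw":1},{"translation":[-53,0,0],"angular":[0,0,0],"jaw":1},{"translation":[-57,0,0],"angular":[0,0,0],"jaw":1}]'
python3 - <<'E'
from h import *
a=save("scene","s3.png");cv2.imwrite("pics/s3c.png",cv2.resize(cv2.cvtColor(a,cv2.COLOR_RGB2BGR)[90:270,130:370],(800,600)))
b=save("top","t3.png")
E
```

```text
t: 7.0
ee_pos: [521.3, 164.6, 3.6]
orientation: [-2.224, -2.219, 0.0]
ft_force: [-0.4, 2.5, -0.0]
width: 87.9
grasp_force: 1.1
t: 8.0
ee_pos: [521.2, 107.7, 3.6]
orientation: [-2.224, -2.219, 0.0]
ft_force: [-0.4, 1.8, -0.3]
width: 87.8
grasp_force: 1.1
```

View pics/s3c.png

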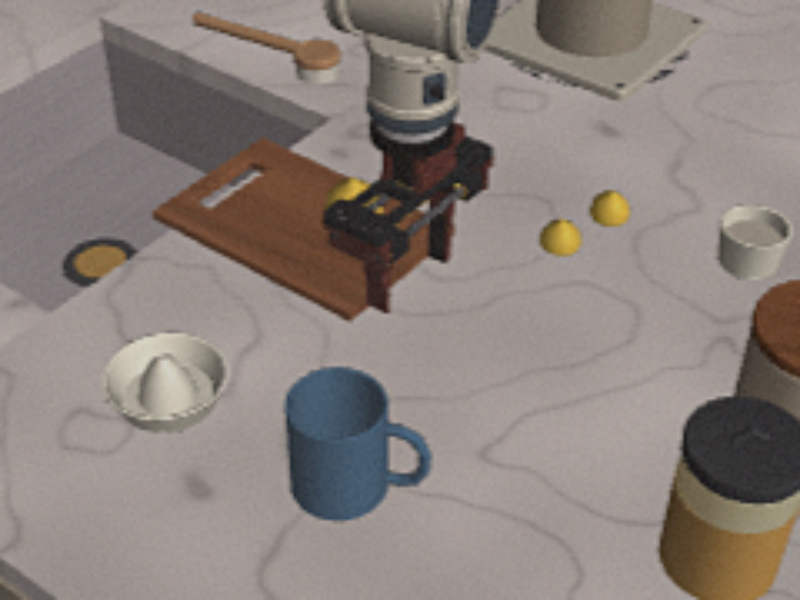

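The board is square to the fingers with the lemon still on it, and its end already overhangs the sink (corners near (153,213) and (262,140) in the crop).

Run:
```python
from h import *
for c in([[153,213],[262,140],[350,318]],): 
    px=np.array(c,float)/3.3333+[130,90]; print(px,atz("scene",px,10))
im=cv2.cvtColor(cv2.imread("pics/s3.png"),cv2.COLOR_BGR2RGB)
m,l=boardfit("scene",im=im,roi=(165,120,275,190))
c=max(cv2.findContours(m,cv2.RETR_EXTERNAL,cv2.CHAIN_APPROX_NONE)[0],key=cv2.contourArea)[:,0]
w=atz("scene",c+0.0,10)[:,:2]
for x in range(445,610,15):
    s=w[abs(w[:,0]-x)<8]; print(x,s[:,1].min().round(1),end="; ")
im=cv2.cvtColor(cv2.imread("pics/t3.png"),cv2.COLOR_BGR2RGB)
m,l=boardfit("top",im=im,roi=(310,100,420,275))
c=cv2.findContours(m,cv2.RETR_EXTERNAL,cv2.CHAIN_APPROX_NONE)[0]
if c:
  c=max(c,key=cv2.contourArea)[:,0]; w=atz("top",c+0.0,10)[:,:2]; print("\ntop",c.min(0),c.max(0))
  for x in range(445,610,15):
    s=w[abs(w[:,0]-x)<4]
    if len(s):print(x,s[:,1].min().round(1),end="; ")
print(comps(l))
```

```text
[[175.9 153.9]
 [208.6 132. ]
 [235.  185.4]] [[ 600.29 -159.36   10.  ]
 [ 432.82 -159.01   10.  ]
 [ 603.46  101.29   10.  ]]
445 -165.1; 460 -165.1; 475 -165.2; 490 -165.2; 505 -165.2; 520 -163.8; 535 -165.3; 550 -165.3; 565 -165.4; 580 -165.4; 595 -164.0; []
```

```bash
python3 -m creep '[{"translation":[-4,0,0],"angular":[0,0,0],"jaw":1},{"translation":[-10,0,0],"angular":[0,0,0],"jaw":1},{"translation":[-16,0,0],"angular":[0,0,0],"jaw":1},{"translation":[-22,0,0],"angular":[0,0,0],"jaw":1},{"translation":[-28,0,0],"angular":[0,0,0],"jaw":1},{"translation":[-32,0,0],"angular":[0,0,0],"jaw":1},{"translation":[-35,0,0],"angular":[0,0,0],"jaw":1},{"translation":[-36,0,0],"angular":[0,0,0],"jaw":1}]' && python3 -m creep '[{"translation":[4,0,0],"angular":[0,0,0],"jaw":1},{"translation":[20,0,0],"angular":[0,0,0],"jaw":1},{"translation":[35,0,-40],"angular":[0,0,0],"jaw":1},{"translation":[35,0,-100],"angular":[0,0,0],"jaw":1},{"translation":[35,0,-160],"angular":[0,0,0],"jaw":1},{"translation":[80,0,-180],"angular":[0,0,0],"jaw":0.4},{"translation":[140,0,-180],"angular":[0,0,0],"jaw":0.4},{"translation":[180,0,-180],"angular":[0,0,0],"jaw":0.4}]'
python3 - <<'E'
from h import *
a=save("scene","s4.png");b=save("top","t4.png")
cv2.imwrite("pics/st4.png",np.vstack([cv2.resize(cv2.cvtColor(a,cv2.COLOR_RGB2BGR)[90:240,130:370],(480,300)),cv2.resize(cv2.cvtColor(b,cv2.COLOR_RGB2BGR)[120:270,200:440],(480,300))]))
E
```

```text
t: 9.1
ee_pos: [521.1, 72.0, 3.6]
orientation: [-2.224, -2.219, 0.0]
ft_force: [0.3, 1.2, -1.1]
width: 87.8
grasp_force: 0.8
t: 10.1
ee_pos: [521.2, 255.4, 184.5]
orientation: [2.222, 2.22, 0.003]
ft_force: [-0.0, -0.0, 0.1]
width: 61.4
grasp_force: 0.0
```

View pics/st4.png

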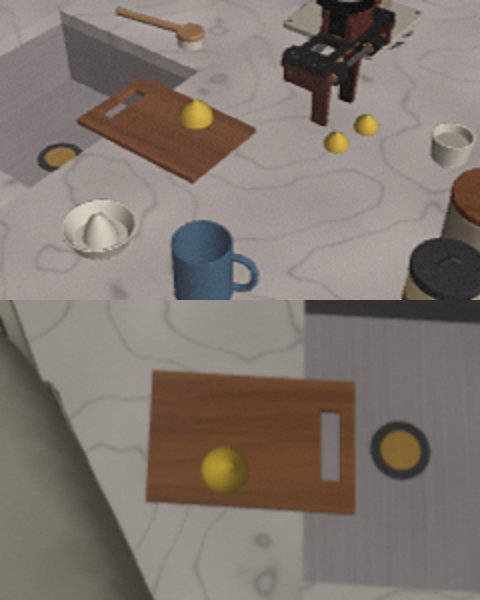

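The board now lies square with its end over the sink: in the lower (top-camera) crop, the end is at column 354 and the sink edge at column 304. The lemon is at (225,470). Measuring precisely.

```bash
cat >> h.py <<'E'
def report(top,scene):
    for n,f,roi in(("top",top,(265,140,390,235)),("scene",scene,(165,120,262,185))):
        im=cv2.cvtColor(cv2.imread("pics/"+f),cv2.COLOR_BGR2RGB); m,l=boardfit(n,roi=roi,im=im)
        c=max(cv2.findContours(m,cv2.RETR_EXTERNAL,cv2.CHAIN_APPROX_NONE)[0],key=cv2.contourArea)[:,0]
        w=atz(n,c,10)[:,:2].astype(np.float32); r=cv2.minAreaRect(w); print(n,r,"y",w[:,1].min(),w[:,1].max())
        e=[w[abs(w[:,0]-x)<5,1].min() for x in range(460,580,10)]; print("end",np.median(e),"slope",np.polyfit(range(460,580,10),e,1)[0])
        print("lemon",comps(l))
E
python3 - <<'E'
from h import *
report("t4.png","s4.png")
g=cv2.cvtColor(cv2.imread("pics/t4.png"),cv2.COLOR_BGR2GRAY).astype(np.float32);g=cv2.GaussianBlur(g,(1,7),0)
for r in(125,130,135,250,255): 
    d=abs(np.diff(g[r,340:362]));j=np.argmax(d);k=np.arange(max(j-1,0),j+2);sub=340.5+(k*d[k]).sum()/d[k].sum();print(r,sub,atz("top",[[sub,r]],0)[0])
E
```

```text
top ((511.2401123046875, -69.03309631347656), (259.3735046386719, 169.66351318359375), 89.81073760986328) y -198.71118 60.87484
end -197.51584 slope 0.02348292957652698
lemon [([300, 193, 25, 24, 454], [312.2, 204.5])]
scene ((516.8719482421875, -67.58137512207031), (267.7694091796875, 178.11614990234375), 89.74333190917969) y -201.49826 66.52112
end -200.50781 slope -0.001961773425548589
lemon [([220, 140, 17, 15, 193], [227.8, 147.2])]
125 351.75885558583104 [ 693.6  -136.74    0.  ]
130 351.6124790151091 [ 679.54 -136.43    0.  ]
135 351.83887043189367 [ 665.61 -137.1     0.  ]
250 350.8 [ 365.25 -136.12    0.  ]
255 350.76441199077635 [ 353.04 -136.11    0.  ]
```

Run:
```python
from h import *
print(tri((312.2,204.5),(227.8,147.2)), tri((215.1,195.2),(285.4,176.6)))
for z in(20,25,28): print(z,atz("top",[[312.2,204.5]],z),atz("scene",[[227.8,147.2]],z))
# check: project lemon foot centre candidate
for P in([473,-40,10],): print([proj(n,[P,[P[0]+30,P[1],10],[P[0]-30,P[1],10],[P[0],P[1]+30,10],[P[0],P[1]-30,10],[P[0],P[1],50]]) for n in("top","scene")])
print(rel([473,20,100],0), ctrl.get_obs()["width"])
```

```text
(array([470.75, -35.57,  18.35]), np.float64(1.4609434952397713)) (array([479.75, 207.56,  17.67]), np.float64(0.6234448554164198))
20 [[470.06 -34.68  20.  ]] [[472.67 -34.85  20.  ]]
25 [[469.17 -33.92  25.  ]] [[477.86 -30.39  25.  ]]
28 [[468.64 -33.46  28.  ]] [[480.97 -27.71  28.  ]]
[array([[313.72, 204.13],
       [314.03, 192.43],
       [313.41, 215.99],
       [301.77, 203.43],
       [325.69, 204.83],
       [316.42, 201.35]]), array([[226.68, 149.04],
       [221.1 , 153.18],
       [232.11, 145.01],
       [233.41, 152.23],
       [220.07, 145.92],
       [226.3 , 139.54]])]
(array([-236.65,  -48.86,   83.58]), array([ 0., -0.,  0.])) 53.820624578279165
```

```bash
python3 -m creep '[{"translation":[-55,-12,0],"angular":[0,0,0],"jaw":0.4},{"translation":[-110,-25,0],"angular":[0,0,0],"jaw":0.4},{"translation":[-165,-38,0],"angular":[0,0,0],"jaw":0.4},{"translation":[-215,-48,20],"angular":[0,0,0],"jaw":0.4},{"translation":[-230,-50,70],"angular":[0,0,0],"jaw":0.4},{"translation":[-230,-50,120],"angular":[0,0,0],"jaw":0.4},{"translation":[-230,-50,135],"angular":[0,0,0],"jaw":0.4},{"translation":[-230,-50,135],"angular":[0,0,0],"jaw":0.4}]'; python3 -c "
from h import *
print(rel([471,27,14],0))"
```

```text
t: 11.2
ee_pos: [470.6, 22.5, 48.3]
orientation: [-2.222, -2.219, 0.002]
ft_force: [-0.8, -0.1, 0.9]
width: 35.1
grasp_force: 0.0
(array([ 4.54,  0.44, 34.29]), array([-0.,  0., -0.]))
```

```bash
python3 -m creep '[{"translation":[4,0,10],"angular":[0,0,0],"jaw":0.4},{"translation":[4,0,18],"angular":[0,0,0],"jaw":0.4},{"translation":[4,0,25],"angular":[0,0,0],"jaw":0.4},{"translation":[4,0,29],"angular":[0,0,0],"jaw":0.4},{"translation":[4,0,32],"angular":[0,0,0],"jaw":0.4},{"translation":[4,0,33],"angular":[0,0,0],"jaw":0.4},{"translation":[4,0,33],"angular":[0,0,0],"jaw":0.4},{"translation":[4,0,33],"angular":[0,0,0],"jaw":0.4}]'
python3 - <<'E'
from h import *
print(rel([471,27,14],0))
a=save("scene","s5.png");cv2.imwrite("pics/s5c.png",cv2.resize(cv2.cvtColor(a,cv2.COLOR_RGB2BGR)[100:220,150:310],(800,600)))
E
```

```text
t: 12.2
ee_pos: [471.2, 26.2, 15.7]
orientation: [2.224, 2.219, 0.0]
ft_force: [-0.3, -0.2, -0.5]
width: 35.0
grasp_force: 0.0
(array([ 0.78, -0.18,  1.7 ]), array([ 0., -0., -0.]))
```

View pics/s5c.png

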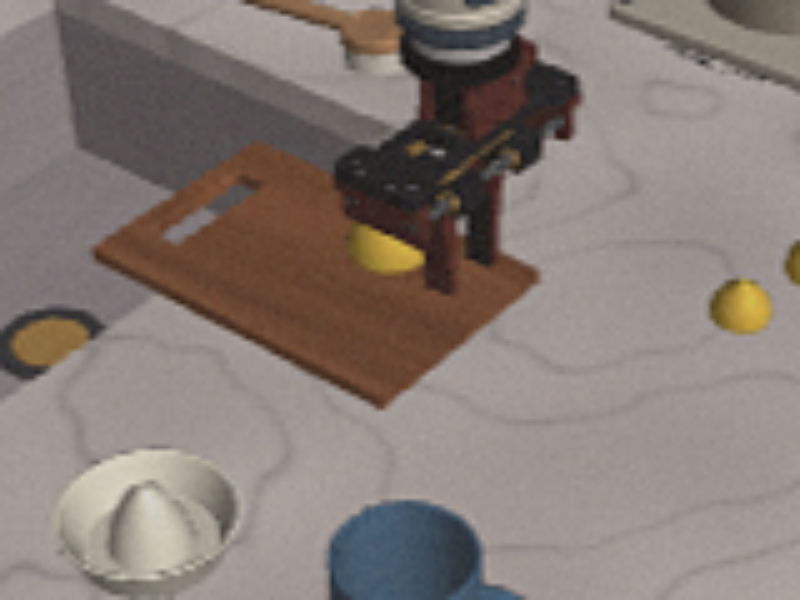

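The fingers are behind the lemon, just above the board. I'll push the lemon.

```bash
python3 -m creep '[{"translation":[-6,0,0.5],"angular":[0,0,0],"jaw":0.4},{"translation":[-13,0,0.5],"angular":[0,0,0],"jaw":0.4},{"translation":[-18,0,0.5],"angular":[0,0,0],"jaw":0.4},{"translation":[-23,0,0.5],"angular":[0,0,0],"jaw":0.4},{"translation":[-29,0,0.5],"angular":[0,0,0],"jaw":0.4},{"translation":[-36,0,0.5],"angular":[0,0,0],"jaw":0.4},{"translation":[-43,0,0.5],"angular":[0,0,0],"jaw":0.4},{"translation":[-50,0,0.5],"angular":[0,0,0],"jaw":0.4}]' && python3 -m creep '[{"translation":[-7,0,0],"angular":[0,0,0],"jaw":0.4},{"translation":[-14,0,0],"angular":[0,0,0],"jaw":0.4},{"translation":[-21,0,0],"angular":[0,0,0],"jaw":0.4},{"translation":[-28,0,0],"angular":[0,0,0],"jaw":0.4},{"translation":[-35,0,0],"angular":[0,0,0],"jaw":0.4},{"translation":[-42,0,0],"angular":[0,0,0],"jaw":0.4},{"translation":[-49,0,0],"angular":[0,0,0],"jaw":0.4},{"translation":[-56,0,0],"angular":[0,0,0],"jaw":0.4}]'
python3 - <<'E'
from h import *
a=save("scene","s6.png");cv2.imwrite("pics/s6c.png",cv2.resize(cv2.cvtColor(a,cv2.COLOR_RGB2BGR)[100:220,150:310],(800,600)))
E
```

```text
t: 13.25
ee_pos: [470.9, -24.2, 15.1]
orientation: [-2.224, -2.219, 0.0]
ft_force: [-1.0, 0.2, -0.3]
width: 35.3
grasp_force: 0.1
t: 14.25
ee_pos: [470.8, -80.2, 15.1]
orientation: [-2.224, -2.219, 0.0]
ft_force: [0.2, 0.3, -0.1]
width: 35.2
grasp_force: 0.1
```

View pics/s6c.png

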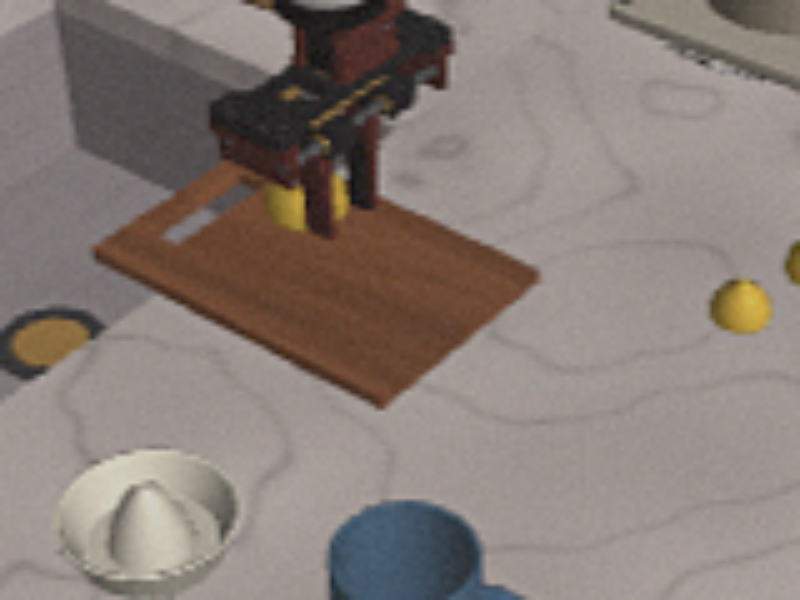

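The lemon is cradled and sliding, and the board hasn't moved (corners still at (95,255), (540,275) and (383,405)). Continuing past the end.

```bash
python3 -m creep '[{"translation":[-7,0,0],"angular":[0,0,0],"jaw":0.4},{"translation":[-14,0,0],"angular":[0,0,0],"jaw":0.4},{"translation":[-21,0,0],"angular":[0,0,0],"jaw":0.4},{"translation":[-28,0,0],"angular":[0,0,0],"jaw":0.4},{"translation":[-36,0,0],"angular":[0,0,0],"jaw":0.4},{"translation":[-44,0,0],"angular":[0,0,0],"jaw":0.4},{"translation":[-52,0,0],"angular":[0,0,0],"jaw":0.4},{"translation":[-60,0,0],"angular":[0,0,0],"jaw":0.4}]' && python3 -m creep '[{"translation":[-8,0,0],"angular":[0,0,0],"jaw":0.4},{"translation":[-17,0,0],"angular":[0,0,0],"jaw":0.4},{"translation":[-27,0,0],"angular":[0,0,0],"jaw":0.4},{"translation":[-37,0,0],"angular":[0,0,0],"jaw":0.4},{"translation":[-47,0,0],"angular":[0,0,0],"jaw":0.4},{"translation":[-57,0,0],"angular":[0,0,0],"jaw":0.4},{"translation":[-62,0,0],"angular":[0,0,0],"jaw":0.4},{"translation":[-62,0,0],"angular":[0,0,0],"jaw":0.4}]' && python3 -m creep '[{"translation":[0,0,-20],"angular":[0,0,0],"jaw":0.4},{"translation":[0,0,-60],"angular":[0,0,0],"jaw":0.4},{"translation":[0,0,-120],"angular":[0,0,0],"jaw":0.4},{"translation":[0,0,-180],"angular":[0,0,0],"jaw":0.4},{"translation":[-40,-40,-220],"angular":[0,0,0],"jaw":0.4},{"translation":[-90,-90,-220],"angular":[0,0,0],"jaw":0.4},{"translation":[-130,-130,-220],"angular":[0,0,0],"jaw":0.4},{"translation":[-170,-150,-220],"angular":[0,0,0],"jaw":0.4}]'
python3 - <<'E'
from h import *
a=save("scene","s7.png");b=save("top","t7.png")
cv2.imwrite("pics/st7.png",np.hstack([cv2.cvtColor(a,cv2.COLOR_RGB2BGR)[:,90:490],cv2.cvtColor(b,cv2.COLOR_RGB2BGR)[:,112:]]))
report("t7.png","s7.png")
E
```

```text
t: 15.3
ee_pos: [470.7, -140.3, 15.1]
orientation: [2.224, 2.219, 0.0]
ft_force: [0.8, 1.0, -0.5]
width: 35.1
grasp_force: 0.1
t: 16.3
ee_pos: [470.6, -202.1, 15.0]
orientation: [2.224, 2.219, 0.0]
ft_force: [0.6, -0.1, 0.9]
width: 35.5
grasp_force: 0.0
t: 17.3
ee_pos: [318.4, -371.9, 235.4]
orientation: [2.224, 2.219, 0.0]
ft_force: [1.1, -0.1, -0.1]
width: 34.9
grasp_force: 0.0
top ((511.2401123046875, -69.03309631347656), (259.3735046386719, 169.66351318359375), 89.81073760986328) y -198.71118 60.87484
end -196.58386 slope 0.006163067584271356
lemon [([362, 205, 8, 6, 34], [366.4, 208.0]), ([377, 206, 5, 14, 53], [378.7, 212.2])]
scene ((516.6849365234375, -67.49569702148438), (267.78857421875, 178.73805236816406), 89.82845306396484) y -201.49826 66.52112
end -200.50781 slope -0.002948830344459826
lemon []
```

View pics/st7.png

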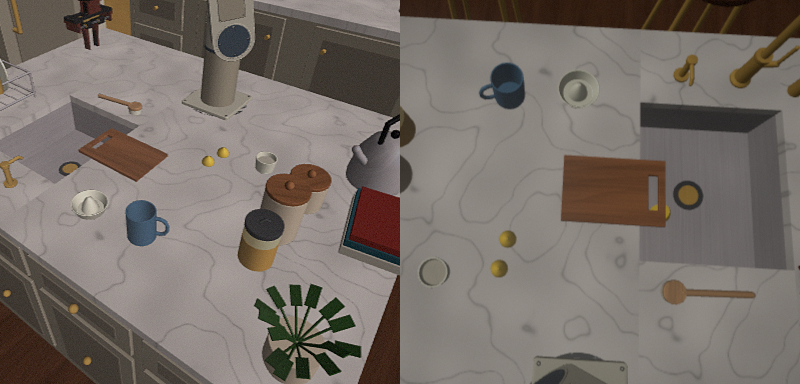

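Everything else is where it was, and the board hasn't moved. The lemon shows yellow through the slot and beyond the board's end, at (662,210) and (668,212), so it is on the sink floor below.

```bash
python3 -c "
from workcell import ctrl
print(ctrl.close_job())"
```

```text
the job is handed in; nothing more can be done
None
```

The job is handed in at about 17 s: the board lies square with its slotted end about 6 cm over the sink, the lemon half was pushed off that end into the sink without moving the board, and the final pictures show nothing else moved.

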